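# Snap the bangle bar into its display stand and lock it

## Robot

A 6-joint arm with a two-finger parallel gripper is mounted at the origin on the work surface. World frame = base frame: x ahead of the robot, y to its left, z up, the work surface at z = 0. Lengths are in m, angles in rad, forces in N, time in s.
With the tool pointing down it reaches from about 0.25 to 0.775 m from the base axis. Payload 4 kg.
Tool frame: the origin (TCP) lies between the finger pads; the fingertips stand 11 mm ahead of it and the grasp point (between the pads) lies 8 mm behind it (robot.tip_extent is the z of the fingertips in the tool frame, in m); z points along the fingers, y is the line along which they close (so a half turn about z gives the same grasp; the last joint's range is limited). The gripper opens to 94 mm and grips with 3 to 60 N. Pads are 16 mm wide; open, the fingers measure 119 mm over their backs; the gripper's body (75 mm by 177 mm) begins 78 mm behind the grasp point.
Start: joints at [-1.261, 0.087, 1.371, -0, 1.684, -0.103], TCP at [0.221, -0.504, 0.217] pointing down, gripper open.
Joint ranges: [-3.1, 3.1], [-0.76, 2.03], [0.27, 2.55], [-1.08, 4.22], [0.17, 2.65], [-2.57, 2.57]. Speed limits (rad/s): [2.79, 2.79, 3.14, 3.14, 3.14, 3.14].

## Interface

Orientations are given as [roll, pitch, yaw] about the fixed x, y, z axes, in that order (R = Rz(yaw) Ry(pitch) Rx(roll)).
In Python, from bench import robot, imaging gives the robot as it stands.
- The arm moves only by the shell command python3 -m pendant 'ROWS'. ROWS is JSON, a list of rows, each a list of 7 numbers: the shift along the world's x, y, z in cm, then the turn, a rotation vector about the world's x, y, z in degrees, then the opening, from 0 (shut) to 1 (fully open). In form: [[dx, dy, dz, ax, ay, az, jaw], ...]. A call has 1 to 8 rows; each row shifts and turns the commanded pose from where the row before left it; what a row does not reach is not made up. A row lasts 1/10 s, in which the tool goes at most 50 mm and 8.59 degrees, less where a joint would pass 70% of its speed; a pose out of reach is approached as far as the arm can. A call is refused whole if a number of a shift passes 5 or a number of a turn 8.59, either way. A call with a gripper value outside its range is refused whole. The fingers move at their own pace and stop on an object; the grip force is fixed at half the most. Time passes only in rows, so rows that do not move let the fingers close. It gives the time, the measured TCP pose, the force, the opening and the grip force at its end, in the units of the state.
- robot.get_obs(): the state, without advancing time (a new reading comes with each control period).
- imaging.snapshot(name): name is "side" or "top"; returns the picture (480x640x3 uint8, red, green, blue); there is no depth.
- imaging.camera_params(name): a dict with "camera_matrix" (3x3 intrinsics, pixels), "R" (3x3) and "t" (3): a world point X has camera coordinates R X + t. Camera axes: x right, y down, z forward; pixel columns grow to the right and rows downward; lengths in m; the calibration is good to about 2 mm. A picture is of the moment at which its call begins. camera_params takes no time and is no camera call.
- robot.close_job(): hands the job in; it is judged then, once.
The state is a dict: "time": time; "joint_positions": joint angles; "qvel": joint speeds; "joint_torque": joint torques, N m; "tool_pos": TCP position; "ee_rot": TCP orientation; "wrist_force": force on the tool from outside, world axes, zero at the start; "wrist_torque": the same for the moment, N m; "width": finger opening in m; "finger_force": force on a finger pad.
Only numpy, scipy, OpenCV 4.12 (cv2) and the standard library are available. Lean on these libraries where they do the work, as an engineer would, in place of code of your own. Each camera call takes 0.05 s, during which the arm holds its last target. There are 200 camera calls.

## Task

Put the bangle bar back on its display stand: lay it across the mouths of the two fork clips and let go of it, then press it down from above, gently and without forcing it, until it has snapped past both sprung jaws and sits fully home in both forks. Then throw the red-knobbed lock lever into the red notch, and leave the other things on the table where they are.

Things in the scene. Friction and masses are not known exactly. Their poses are not given: they have to be found in the camera images.
- bar: bangle bar: dark wooden rod, 30 mm diameter, a square brass cap (36 x 36 mm, 14 mm thick) on each end; 196 mm long overall, 168 mm of bare rod between the caps, 0.15 to 0.31 kg. Origin at its centre on the rod's axis; x runs along the rod. Starts lying on the table on its caps, axis 18 mm up.
- stand: display stand, fixed: dark base plate 110 mm (x) by 250 mm (y, -90 to +160 mm), 12 mm thick, two fork clips at y = -62 and +62 mm, lock lever at y = +130 mm. Origin on the table midway between the forks. The seated bar lies along the stand's y with its brass caps outside the forks; between the forks it is open. All offsets are in the stand's frame.
- seat (a point): where the bar's centre belongs when home: midway between the forks, 75 mm above the table; axes as the stand's. Laid in the mouths, the bar first rests on the jaw noses against the fixed cheeks, its axis 22 mm higher (about 97 mm above the table). Once it bottoms, pressing on with more than about 30 N counts as forcing it.
- fork_left (a point): seat of the fork clip at the stand's y = +62 mm: the bar axis when home, 75 mm above the table. The fork is 18 mm thick (26 mm over its jaw straps). Fixed grey cheek on its +x side, upright to 107 mm above the table, flaring outward to 125 mm; low cheek, 75 mm high, on its -x side. The sprung brass jaw hangs over the mouth from the -x side.
- fork_right (a point): seat of the other fork clip, alike, at the stand's y = -62 mm
- jaw_left (a joint): opening of the left fork's sprung jaw, rad: 0 closed, about 0.06 as the bar passes. Its round steel nose (12 mm diameter, axis at the stand's x = -17 mm, 86 mm high) overhangs the mouth 4 mm. Passing it takes 7 to 18 N straight down at that fork, depending on friction. The bar does not drop the rest of the way: it sticks where pressing stops, so press until it bottoms.
- jaw_right (a joint): the same for the right fork
- lever (a joint): lock lever angle, rad, about an axis along the stand's y at x = 0, y = +130 mm, 30 mm high. At 0 it leans 0.75 rad to the stand's -x, at 0.75 it is upright, at 1.5 it leans to +x. Stays where left; clicks into notches at 0.10 (white mark, unlocked, the start), 0.80 (red mark, locked), 1.40 (white, unused).
- lever_tip (a point): centre of the lever's red ball knob, 22 mm diameter, 130 mm from the pivot. Moving it takes a few newtons. Beside the lever, at the stand's y = +144 to +152 mm, stands the grey quadrant plate with the notch marks, up to 102 mm high.
- earring_stand: bystander: black T-shaped earring stand, 115 mm tall, base 64 mm across; origin under its base
- tall_earring_stand: bystander: black T-shaped earring stand, 150 mm tall, base 64 mm across; origin under its base
- goblet: bystander: stemmed glass of beads, 125 mm tall, 104 mm across the rim; origin under its foot
- pliers: bystander: blue-handled pliers lying on the table, on the robot's right, 150 mm long, 14 mm high; origin near the joint
- jewel_box: bystander, fixed: clear box with a glass lid, 130 x 170 x 49 mm; origin under its centre
Things that resemble listed ones, but are neither listed nor needed, are in the scene too. Of the things that look like the bar, take the one that is farthest from the robot's base at the start.

How it is judged:
By the outcome, as a careful person would: the job done as asked, in the order asked, and still so for the second after the job is handed in, with the robot touching nothing.
It also fails if it takes over 61 s, if anything falls off the work surface, if the arm or the gripper's body presses on something with over 40 N, if the wrist force passes 120 N, or if a joint passes its speed limit or range.

## Working session

There is one attempt and no reset: what is moved stays moved. The work goes in short steps, Python scripts to look and compute and a shell command to move; the robot and the scene stay as the last step left them, time stands still between calls to the robot, and variables do not carry over. Pictures are saved under pics/ and viewed, at most 10 in all, crops included, and the job is handed in when it is done.

```bash
mkdir -p pics
python3 - <<'E'
from bench import robot, imaging
import cv2
for n in("top","side"):
    cv2.imwrite(f"pics/{n}0.png",imaging.snapshot(n)[:,:,::-1]); p=imaging.camera_params(n); print(n,p)
    import numpy as np; print(-p["R"].T@p["t"])
print(robot.get_obs(), robot.tip_extent)
E
```

```text
top {'camera_matrix': array([[618.55411264,   0.        , 320.07870708],
       [  0.        , 618.55411264, 252.95104599],
       [  0.        ,   0.        ,   1.        ]]), 'R': array([[-0.00719177, -0.99992792,  0.00961419],
       [-0.98697254,  0.00555259, -0.16079296],
       [ 0.16072799, -0.01064533, -0.98694133]]), 't': array([0.00798564, 0.49570573, 1.76608239])}
[0.2054465  0.02403314 1.82264893]
side {'camera_matrix': array([[509.31438417,   0.        , 311.51531066],
       [  0.        , 509.31438417, 238.84817524],
       [  0.        ,   0.        ,   1.        ]]), 'R': array([[-0.8226578 , -0.56834239,  0.01486823],
       [-0.38568725,  0.53867457, -0.74904943],
       [ 0.41770741, -0.62194584, -0.66234726]]), 't': array([0.40456296, 0.25569631, 1.272859  ])}
[-0.10024696  0.88384255  1.02858871]
{'time': 0.1, 'joint_positions': array([-1.26108801e+00,  8.78826354e-02,  1.37210393e+00,  2.46804640e-05,
        1.68359390e+00, -1.03096304e-01]), 'qvel': array([ 0.00021356, -0.00175616, -0.0041679 , -0.00092414,  0.00010989,
       -0.00024378]), 'joint_torque': array([ 3.34518023e-03, -3.41251910e+01, -3.03302300e+01,  7.19637517e-02,
        3.03629483e-02, -9.17917032e-05]), 'tool_pos': array([ 0.22050941, -0.50334462,  0.21541995]), 'ee_rot': array([-3.13961792e+00, -2.28972167e-04,  4.12807147e-01]), 'wrist_force': array([-0.18954129,  0.9639252 , -0.22862788]), 'wrist_torque': array([-0.02341461,  0.03330902, -0.01130909]), 'finger_force': 0.0, 'width': 0.09385098293784853} 0.011
```

View pics/top0.png

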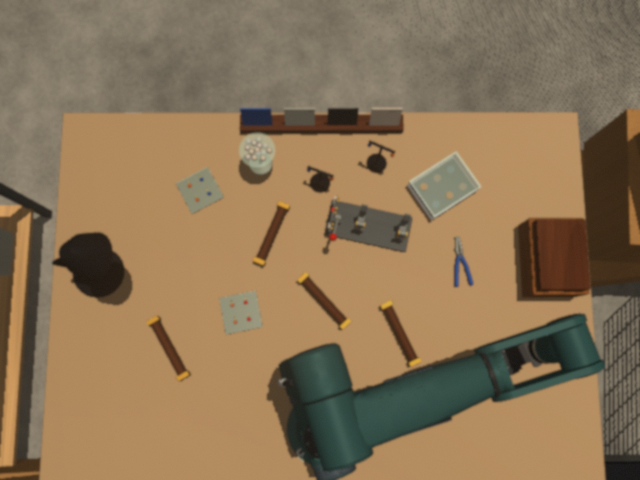

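View pics/side0.png

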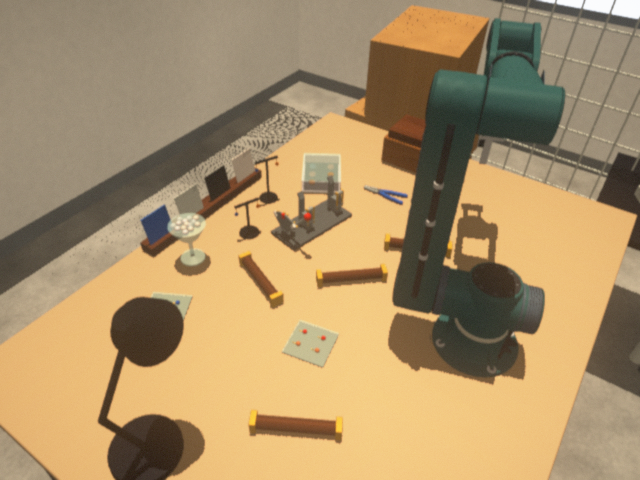

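Bar candidates in the top view are A (272,234), B (323,301), C (400,334) and D (168,348). The base is at about (325,430), so A looks farthest. I'll measure that and check it in a crop.

```bash
cat > h.py <<'E'
import numpy as np, cv2
from bench import robot, imaging
P={n:imaging.camera_params(n) for n in("top","side")}
def ray(n,px,z):
    p=P[n]; c=-p["R"].T@p["t"]; d=p["R"].T@np.linalg.inv(p["camera_matrix"])@[px[0],px[1],1]
    return c+d*(z-c[2])/d[2]
def proj(n,X):
    p=P[n]; v=p["camera_matrix"]@(p["R"]@np.asarray(X)+p["t"]); return v[:2]/v[2]
def blobs(m,amin):
    k,_,s,c=cv2.connectedComponentsWithStats(m.astype(np.uint8)); return [(c[i],s[i]) for i in range(1,k) if s[i][4]>=amin]
E
python3 - <<'E'
from h import *
for n in("top","side"):
    im=cv2.imread(f"pics/{n}0.png"); h=cv2.cvtColor(im,cv2.COLOR_BGR2HSV)
    m=cv2.inRange(h,(18,190,120),(30,255,255))
    print(n,[(c.round(1).tolist(),int(s[4]),ray(n,c,.028)[:2].round(4).tolist()) for c,s in blobs(m,12)])
    r=cv2.inRange(h,(0,190,130),(6,255,255))|cv2.inRange(h,(174,190,130),(180,255,255))
    print('red',[(c.round(1).tolist(),int(s[4])) for c,s in blobs(r,5)])
im=cv2.imread("pics/top0.png"); 
a=cv2.resize(im[180:280,240:430],None,fx=4,fy=4,interpolation=2)
b=cv2.resize(cv2.imread("pics/side0.png")[150:320,230:370][:, :],None,fx=3.4,fy=3.4,interpolation=2)
cv2.imwrite("pics/c1.png",a); cv2.imwrite("pics/c2.png",b)
E
```

```text
top []
red [([332.4, 236.6], 29)]
side [([387.2, 238.2], 19, [0.3491, -0.1893]), ([449.3, 245.6], 23, [0.1843, -0.2669]), ([244.6, 254.9], 16, [0.6468, 0.1127]), ([383.4, 269.2], 21, [0.2952, -0.0671]), ([318.9, 274.8], 19, [0.4293, 0.0552]), ([274.3, 295.2], 29, [0.483, 0.1855]), ([253.6, 417.2], 16, [0.3062, 0.4856]), ([337.7, 426.6], 29, [0.1486, 0.4008]), ([252.8, 423.6], 12, [0.2983, 0.4978])]
red [([307.3, 216.0], 31), ([322.8, 337.6], 5)]
```

View pics/c1.png

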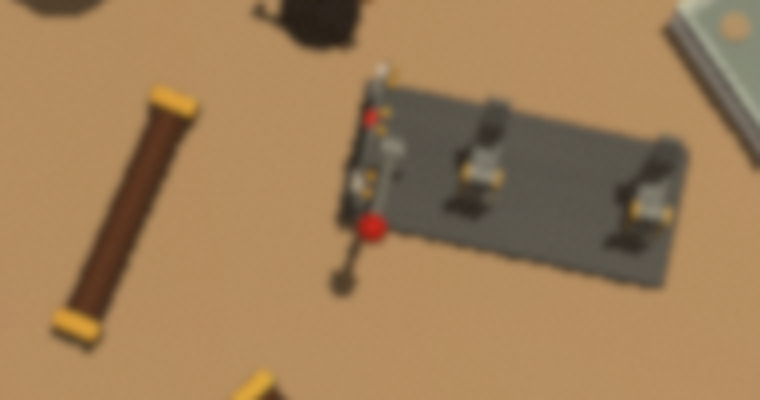

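View pics/c2.png

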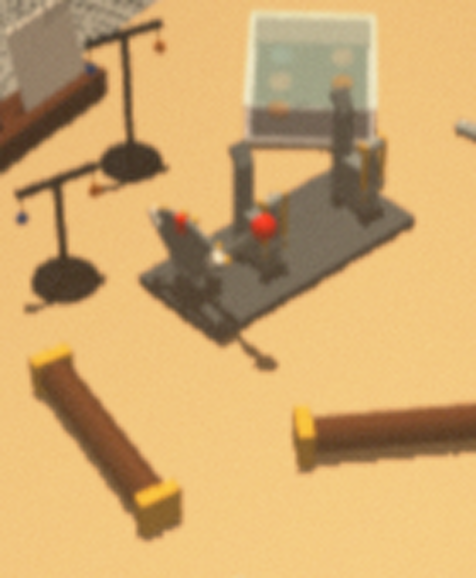

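A at (272,234) is a plain brass-capped rod and is clearly the farthest. The knob is at top (333,236.7) and side (307,216), leaning to the stand's -x, which faces the robot. Next I'll fit the poses of the stand and the bar.

```bash
cat > fit.py <<'E'
from h import *
from scipy.optimize import least_squares
T=lambda u,v:(240+u/4,180+v/4)
S=lambda u,v:(230+u/3.4,150+v/3.4)
obs=[("top",T(661,286),(-55,-90,6)),("top",T(689,152),(55,-90,12)),("top",T(345,224),(-55,160,6)),
("top",(332.6,236.6),(-78.7,130,133.5)),("side",(307.3,216),(-78.7,130,133.5)),
("side",S(413,222),(-55,-90,6)),("side",S(230,340),(-55,160,3)),("side",S(143,282),(55,160,6))]
def W(p,q): 
    c,s=np.cos(p[2]),np.sin(p[2]); q=np.array(q)/1000; return np.array([p[0]+c*q[0]-s*q[1],p[1]+s*q[0]+c*q[1],q[2]])
f=lambda p:np.concatenate([proj(n,W(p,q))-px for n,px,q in obs])
r=least_squares(f,[.6,-.1,-.2],loss="soft_l1"); print("stand",r.x,np.degrees(r.x[2])); print(f(r.x).reshape(-1,2).round(1).tolist())
for n,(x0,y0,x1,y1) in(("top",(240,195,300,275)),("side",(232,245,292,310))):
    h=cv2.cvtColor(cv2.imread(f"pics/{n}0.png"),cv2.COLOR_BGR2HSV)[y0:y1,x0:x1]
    m=cv2.inRange(h,(18,170,90),(32,255,255)); 
    b=[(c+[x0,y0]) for c,s in blobs(m,10)]; print(n,[c.round(1).tolist() for c in b],[ray(n,c,.03)[:2].round(4).tolist() for c in b])
E
python3 fit.py
```

```text
stand [ 0.57469573 -0.17401966 -0.21071112] -12.072857957535495
[[0.4, 0.7], [0.3, -1.5], [-2.8, -0.6], [0.4, 0.5], [1.4, 0.2], [1.8, -0.6], [-2.4, 1.1], [-0.7, -0.5]]
top [[283.0, 205.3], [258.9, 260.8]] [[0.6414, 0.1137], [0.4751, 0.1839]]
side [[244.5, 254.6], [275.6, 295.3]] [[0.6463, 0.1133], [0.4791, 0.1851]]
```

Bar A is centred near (0.560, 0.149) with its axis at -22.9°. The stand is at (0.575, -0.174) with yaw -12.1°. I'll go above the bar and turn -46.5°.

```bash
python3 -m pendant '[[2.12,4.08,0.5,0,0,-2.9,1],[2.12,4.08,0.5,0,0,-2.9,1],[2.12,4.08,0.5,0,0,-2.9,1],[2.12,4.08,0,0,0,-2.9,1],[2.12,4.08,0,0,0,-2.9,1],[2.12,4.08,0,0,0,-2.9,1],[2.12,4.08,0,0,0,-2.9,1],[2.12,4.08,0,0,0,-2.9,1]]'
python3 -m pendant '[[2.12,4.08,0,0,0,-2.9,1],[2.12,4.08,0,0,0,-2.9,1],[2.12,4.08,0,0,0,-2.9,1],[2.12,4.08,0,0,0,-2.9,1],[2.12,4.08,0,0,0,-2.9,1],[2.12,4.08,0,0,0,-2.9,1],[2.12,4.08,-1,0,0,-2.9,1],[2.12,4.08,-2,0,0,-2.9,1]]'
python3 -m pendant '[[0,0,-3,0,0,0,1],[0,0,-2,0,0,0,1],[0,0,0,0,0,0,1],[0,0,0,0,0,0,1]]'
```

```text
time: 0.9
tool_pos: [0.3905, -0.1756, 0.2312]
ee_rot: [-3.142, 0.0, 0.005]
wrist_force: [1.4, -0.5, -0.4]
width: 0.0937
finger_force: 0.0
time: 1.7
tool_pos: [0.5612, 0.1509, 0.2028]
ee_rot: [-3.14, -0.003, -0.399]
wrist_force: [1.7, -1.4, 0.1]
width: 0.0936
finger_force: 0.0
time: 2.1
tool_pos: [0.5595, 0.1488, 0.1513]
ee_rot: [3.141, 0.001, -0.397]
wrist_force: [-0.2, 0.2, 0.7]
width: 0.0943
finger_force: 0.0
```

```bash
python3 -m pendant '[[0.05,0,-4,0,0,0,1],[0,0,-4,0,0,0,1],[0,0,-3,0,0,0,1],[0,0,-2,0,0,0,1],[0,0,-0.7,0,0,0,1],[0,0,0,0,0,0,1],[0,0,0,0,0,0,1]]'
python3 -m pendant '[[0,0,0,0,0,0,0.15],[0,0,0,0,0,0,0.15],[0,0,0,0,0,0,0.15],[0,0,0,0,0,0,0.15],[0,0,0,0,0,0,0.15],[0,0,0,0,0,0,0.15],[0,0,0,0,0,0,0.15],[0,0,0,0,0,0,0.15]]'
```

```text
time: 2.8
tool_pos: [0.562, 0.1489, 0.0169]
ee_rot: [-3.14, -0.003, -0.397]
wrist_force: [-0.2, -0.0, 0.5]
width: 0.0938
finger_force: 0.0
time: 3.6
tool_pos: [0.5603, 0.1489, 0.0145]
ee_rot: [-3.142, 0.0, -0.397]
wrist_force: [-0.0, 1.9, 0.1]
width: 0.0337
finger_force: 1.8
```

```bash
python3 -m pendant '[[0,0,0,0,0,0,0.1],[0,0,0,0,0,0,0.1],[0,0,0,0,0,0,0.1],[0,0,0,0,0,0,0.1]]'
python3 -m pendant '[[0,0,2,0,0,0,0.1],[0,0,4,0,0,0,0.1],[0,0,4,0,0,0,0.1],[0,0,4,0,0,0,0.1],[0,0,4,0,0,0,0.1],[0,0,2,0,0,0,0.1],[0,0,0,0,0,0,0.1],[0,0,0,0,0,0,0.1]]'
python3 - <<'E'
from h import *
for n in("top","side"):
    im=imaging.snapshot(n)[:,:,::-1]; cv2.imwrite(f"pics/{n}1.png",im)
    h=cv2.cvtColor(np.ascontiguousarray(im),cv2.COLOR_BGR2HSV)
    m=cv2.inRange(h,(18,170,90),(32,255,255))
    print(n,[(c.round(1).tolist(),ray(n,c,.222)[:2].round(4).tolist()) for c,s in blobs(m,10)])
t,s=cv2.imread("pics/top1.png"),cv2.imread("pics/side1.png")
cv2.imwrite("pics/c3.png",np.hstack([cv2.resize(t[150:300,200:350],(400,400)),cv2.resize(s[120:320,180:380],(400,400))]))
E
```

```text
time: 4.0
tool_pos: [0.5603, 0.149, 0.0145]
ee_rot: [-3.141, 0.0, -0.397]
wrist_force: [0.7, 1.1, -0.8]
width: 0.0294
finger_force: 30.0
time: 4.8
tool_pos: [0.5597, 0.1485, 0.2131]
ee_rot: [3.14, 0.002, -0.397]
wrist_force: [-0.2, 0.3, -3.4]
width: 0.0296
finger_force: 30.0
top [([253.1, 249.7], [0.4759, 0.1823]), ([302.6, 277.9], [0.4004, 0.0526]), ([385.9, 305.3], [0.3277, -0.1625]), ([152.7, 320.1], [0.2937, 0.4383]), ([344.0, 323.2], [0.2824, -0.0536]), ([413.8, 361.5], [0.184, -0.2304]), ([182.7, 375.2], [0.1542, 0.3572])]
side [([237.1, 199.2], [0.6555, 0.1109]), ([274.7, 237.8], [0.4824, 0.1745]), ([387.1, 238.2], [0.2621, 0.0188]), ([383.6, 268.7], [0.2191, 0.1154]), ([318.9, 274.2], [0.3278, 0.2144]), ([252.7, 417.9], [0.2278, 0.5646]), ([338.6, 425.1], [0.1005, 0.4914])]
```

View pics/c3.png

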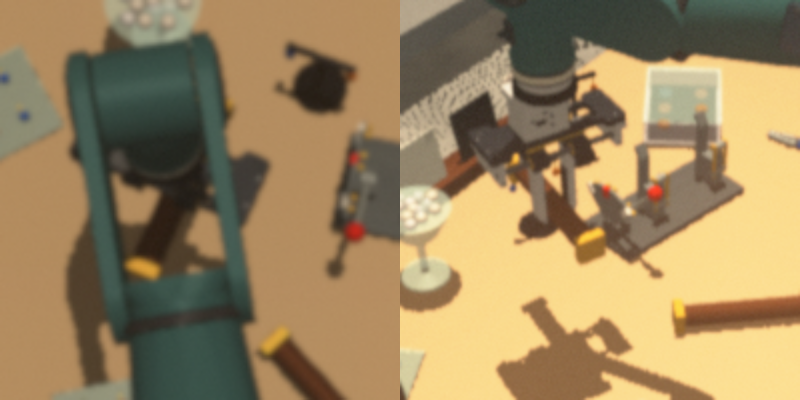

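The bar is held square and centred: the near cap is at (0.476, 0.182) against the expected (0.476, 0.184). Now I'll carry it over the stand.

```bash
python3 -m pendant '[[0.1,-2.48,0,0,0,7.7,0.1],[0.1,-2.48,0,0,0,7.7,0.1],[0.1,-2.48,0,0,0,7.7,0.1],[0.1,-2.48,0,0,0,7.7,0.1],[0.1,-2.48,0,0,0,7.7,0.1],[0.1,-2.48,0,0,0,7.7,0.1],[0.1,-2.48,0,0,0,7.7,0.1],[0.1,-2.48,0,0,0,7.7,0.1]]'
python3 -m pendant '[[0.1,-2.48,0,0,0,7.7,0.1],[0.1,-2.48,0,0,0,7.7,0.1],[0.1,-2.48,0,0,0,7.7,0.1],[0.1,-2.48,0,0,0,7.7,0.1],[0.1,-2.48,0,0,0,8,0.1],[0,0,-3,0,0,0,0.1],[0,0,0,0,0,0,0.1],[0,0,0,0,0,0,0.1]]'
python3 - <<'E'
from h import *
o=robot.get_obs(); print(o["tool_pos"],np.degrees(o["ee_rot"]))
for n in("top","side"):
    im=imaging.snapshot(n)[:,:,::-1]; cv2.imwrite(f"pics/{n}2.png",im)
    h=cv2.cvtColor(np.ascontiguousarray(im),cv2.COLOR_BGR2HSV)
    m=cv2.inRange(h,(18,170,90),(32,255,255))
    print(n,[(c.round(1).tolist(),ray(n,c,o["tool_pos"][2]+.0035)[:2].round(4).tolist()) for c,s in blobs(m,10)])
t,s=cv2.imread("pics/top2.png"),cv2.imread("pics/side2.png")
cv2.imwrite("pics/c4.png",np.hstack([cv2.resize(t[170:290,310:430],(400,400)),cv2.resize(s[120:270,240:390],(400,400))]))
E
```

```text
time: 5.7
tool_pos: [0.5671, -0.0504, 0.2116]
ee_rot: [-3.138, 0.003, 0.684]
wrist_force: [0.3, -0.6, -3.5]
width: 0.0295
finger_force: 30.0
time: 6.5
tool_pos: [0.5719, -0.1729, 0.1818]
ee_rot: [-3.136, -0.001, 1.355]
wrist_force: [0.3, 0.4, -2.8]
width: 0.0291
finger_force: 30.0
[ 0.57189531 -0.1728661   0.18179404] [-1.79661330e+02 -6.63647639e-02  7.76427951e+01]
top [([353.6, 209.5], [0.591, -0.0856]), ([419.9, 224.3], [0.5492, -0.2644]), ([302.6, 278.0], [0.4049, 0.0533]), ([386.6, 305.1], [0.3311, -0.1687]), ([152.8, 320.1], [0.2958, 0.4473]), ([413.7, 361.6], [0.1834, -0.236]), ([182.7, 375.2], [0.153, 0.3649])]
side [([347.9, 158.9], [0.5504, -0.2749]), ([299.4, 179.0], [0.608, -0.102]), ([387.2, 238.1], [0.2786, -0.0211]), ([383.5, 267.1], [0.2364, 0.0758]), ([318.9, 274.3], [0.3471, 0.1842]), ([252.6, 417.8], [0.2429, 0.5501]), ([338.6, 425.1], [0.1098, 0.4735])]
```

View pics/c4.png

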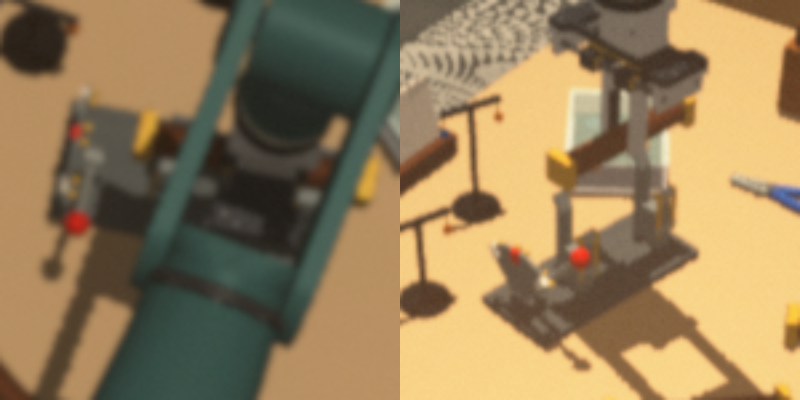

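The bar hangs level over the forks and the caps agree with the prediction. I'll cross-check the stand fit against the fork features from the clear first image.

```bash
cat > chk.py <<'E'
from h import *
p=[.5747,-.1740,-.2107]
def W(q):
    c,s=np.cos(p[2]),np.sin(p[2]); q=np.array(q)/1000; return np.array([p[0]+c*q[0]-s*q[1],p[1]+s*q[0]+c*q[1],q[2]])
for q in [(15,62,107),(25,62,125),(15,-62,107),(25,-62,125),(-17,75,92),(-17,49,92),(-17,-49,92),(-17,-75,92),(-17,62,86),(-17,-62,86)]:
    a=proj("top",W(q));b=proj("side",W(q)); print(q,((a-[240,180])*4).round(),((b-[230,150])*3.4).round())
for n,(x0,y0,x1,y1) in(("top",(345,210,430,245)),("side",(300,185,345,225))):
    im=cv2.imread(f"pics/{n}0.png"); h=cv2.cvtColor(im,cv2.COLOR_BGR2HSV)[y0:y1,x0:x1]
    m=cv2.inRange(h,(15,110,80),(32,255,255)) if n=="top" else cv2.inRange(h,(15,140,60),(32,255,200))
    k,o=(4,[240,180]) if n=="top" else (3.4,[230,150])
    print(n,[(((c+[x0,y0]-o)*k).round(),((s[:4]+[x0,y0,0,0])).tolist(),s[4]) for c,s in blobs(m,2)])
E
python3 chk.py
```

```text
(15, 62, 107) [491. 128.] [251. 166.]
(25, 62, 125) [496. 108.] [243. 145.]
(15, -62, 107) [662. 163.] [350. 112.]
(25, -62, 125) [669. 143.] [343.  91.]
(-17, 75, 92) [463. 172.] [265. 203.]
(-17, 49, 92) [498. 179.] [286. 190.]
(-17, -49, 92) [633. 206.] [364. 146.]
(-17, -75, 92) [669. 214.] [384. 135.]
(-17, 62, 86) [480. 177.] [275. 202.]
(-17, -62, 86) [650. 212.] [374. 146.]
top [(array([709., 187.]), [384, 210, 46, 35], np.int32(707)), (array([462., 171.]), [355, 220, 2, 6], np.int32(11)), (array([495., 181.]), [363, 224, 2, 3], np.int32(4)), (array([632., 209.]), [397, 230, 3, 5], np.int32(13)), (array([666., 216.]), [406, 232, 2, 5], np.int32(8)), (array([450., 250.]), [345, 239, 22, 6], np.int32(68))]
side [(array([363., 166.]), [336, 193, 2, 12], np.int32(18)), (array([382., 159.]), [342, 193, 2, 9], np.int32(11)), (array([261., 205.]), [306, 209, 3, 3], np.int32(5)), (array([282., 221.]), [313, 212, 1, 7], np.int32(7)), (array([264., 241.]), [307, 221, 2, 1], np.int32(2))]
```

The fit holds to about 1 px. Lowering with a +2 mm shift along the stand's x.

```bash
python3 -m pendant '[[0.2,-0.05,-2,0,0,0.3,0.1],[0,0,-2.5,0,0,0,0.1],[0,0,-2,0,0,0,0.1],[0,0,-1,0,0,0,0.1],[0,0,0,0,0,0,0.1],[0,0,0,0,0,0,0.1]]'
python3 -m pendant '[[0,0,-0.3,0,0,0,0.1],[0,0,-0.3,0,0,0,0.1],[0,0,0,0,0,0,0.1]]'
```

```text
time: 7.2
tool_pos: [0.5761, -0.174, 0.1111]
ee_rot: [3.139, 0.0, 1.361]
wrist_force: [-0.4, -0.0, -2.5]
width: 0.029
finger_force: 30.0
time: 7.5
tool_pos: [0.5753, -0.1741, 0.1037]
ee_rot: [3.141, 0.0, 1.36]
wrist_force: [-0.0, 1.0, -3.1]
width: 0.0293
finger_force: 30.0
```

```bash
python3 -m pendant '[[-0.05,0,-0.2,0,0,0,0.1],[0,0,-0.2,0,0,0,0.1],[0,0,0,0,0,0,0.1]]'
python3 -m pendant '[[0,0,-0.2,0,0,0,0.1],[0,0,0,0,0,0,0.1]]'
python3 -m pendant '[[0,0,-0.1,0,0,0,0.1],[0,0,0,0,0,0,0.1]]'
```

```text
time: 7.8
tool_pos: [0.5749, -0.1742, 0.0996]
ee_rot: [3.141, 0.0, 1.36]
wrist_force: [-0.4, 0.1, -2.3]
width: 0.0291
finger_force: 30.0
time: 8.0
tool_pos: [0.5757, -0.1743, 0.0986]
ee_rot: [3.139, 0.0, 1.361]
wrist_force: [0.9, -0.3, 0.9]
width: 0.029
finger_force: 30.0
time: 8.2
tool_pos: [0.576, -0.1744, 0.0982]
ee_rot: [3.138, 0.001, 1.361]
wrist_force: [1.4, 0.6, 5.1]
width: 0.0294
finger_force: 30.0
```

Nose contact, and the reaction pushes toward +x. Nudging toward the cheek.

```bash
python3 -m pendant '[[0.1,-0.02,0,0,0,0,0.1],[0.1,-0.02,0,0,0,0,0.1],[0,0,0,0,0,0,0.1]]'
python3 -m pendant '[[0.1,-0.02,-0.1,0,0,0,0.1],[0,0,0,0,0,0,0.1]]'
```

```text
time: 8.5
tool_pos: [0.5773, -0.1747, 0.0969]
ee_rot: [3.14, 0.0, 1.36]
wrist_force: [2.9, -1.3, 4.0]
width: 0.0294
finger_force: 30.0
time: 8.7
tool_pos: [0.5784, -0.1748, 0.0956]
ee_rot: [3.14, 0.0, 1.36]
wrist_force: [3.2, -0.8, 3.6]
width: 0.0296
finger_force: 30.0
```

```bash
python3 -m pendant '[[0.1,-0.02,-0.1,0,0,0,0.1],[0.1,-0.02,-0.1,0,0,0,0.1],[0,0,0,0,0,0,0.1]]'
```

```text
time: 9.0
tool_pos: [0.5797, -0.175, 0.0936]
ee_rot: [-3.141, -0.0, 1.36]
wrist_force: [0.9, -0.4, 4.4]
width: 0.0292
finger_force: 30.1
```

The axis is at about 97 mm, the laid height. Releasing and rising.

```bash
python3 -m pendant '[[0,0,0,0,0,0,0.5],[0,0,0,0,0,0,0.9],[0,0,0,0,0,0,0.9],[0,0,0,0,0,0,0.9],[0,0,0,0,0,0,0.9]]'
python3 -m pendant '[[0,0,2,0,0,0,0.9],[0,0,4,0,0,0,0.9],[0,0,3,0,0,8,0.9],[0,0,0,0,0,8,0.9],[0,0,0,0,0,8,0.45],[0,0,0,0,0,8,0.45],[0,0,0,0,0,8,0.45],[0,0,0,0,0,8,0.45]]'
python3 -m pendant '[[0,0,0,0,0,8,0.45],[0,0,0,0,0,8,0.45],[0,0,0,0,0,8,0.45],[0,0,0,0,0,8,0.45],[0,0,0,0,0,8,0.45],[0,0,0,0,0,2,0.45],[0,0,0,0,0,0,0.45]]'
python3 - <<'E'
from h import *
o=robot.get_obs(); print(o["tool_pos"],np.degrees(o["ee_rot"]))
for n in("top","side"):
    im=imaging.snapshot(n)[:,:,::-1]; cv2.imwrite(f"pics/{n}3.png",im)
    h=cv2.cvtColor(np.ascontiguousarray(im),cv2.COLOR_BGR2HSV)
    m=cv2.inRange(h,(18,170,90),(32,255,255))
    print(n,[(c.round(1).tolist(),ray(n,c,.097)[:2].round(4).tolist()) for c,s in blobs(m,10)][:3])
t,s=cv2.imread("pics/top3.png"),cv2.imread("pics/side3.png")
cv2.imwrite("pics/c5.png",np.hstack([cv2.resize(t[170:290,310:430],(400,400)),cv2.resize(s[120:270,240:390],(400,400))]))
E
```

```text
time: 9.5
tool_pos: [0.5794, -0.1749, 0.093]
ee_rot: [-3.14, -0.0, 1.361]
wrist_force: [-0.1, -0.2, 0.6]
width: 0.0657
finger_force: 0.0
time: 10.3
tool_pos: [0.5796, -0.175, 0.1834]
ee_rot: [-3.141, -0.0, 2.204]
wrist_force: [0.3, -0.2, -0.3]
width: 0.0563
finger_force: 0.0
time: 11.0
tool_pos: [0.5797, -0.175, 0.1835]
ee_rot: [3.141, -0.0, 2.931]
wrist_force: [-1.2, 0.1, 0.3]
width: 0.0422
finger_force: 0.0
[ 0.57966677 -0.17499221  0.18345506] [ 1.79991824e+02 -1.78586007e-02  1.67940523e+02]
top [([353.3, 211.1], [0.6072, -0.0904]), ([302.7, 277.9], [0.4157, 0.0547]), ([386.8, 305.1], [0.338, -0.1799])]
side [([342.5, 180.2], [0.5674, -0.28]), ([295.6, 201.4], [0.6229, -0.1032]), ([299.8, 208.1], [0.5935, -0.0838])]
```

View pics/c5.png

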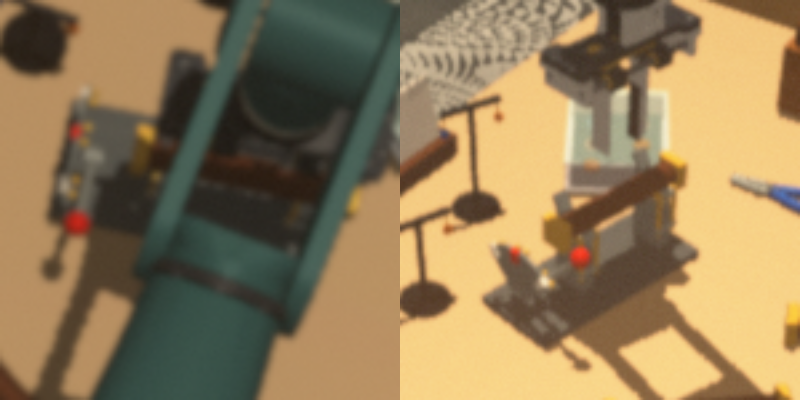

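The bar rests on both noses against the cheeks, level and let go, with caps at side (342,180) and (296,201). I'm now pressing with two half-open fingertips along the rod.

```bash
python3 -m pendant '[[0,0,-2,0,0,0,0.45],[0,0,-2,0,0,0,0.45],[0,0,-1,0,0,0,0.45],[0,0,-0.5,0,0,0,0.45],[0,0,0,0,0,0,0.45],[0,0,0,0,0,0,0.45]]'
python3 -m pendant '[[0,0,-0.2,0,0,0,0.45],[0,0,-0.2,0,0,0,0.45],[0,0,-0.1,0,0,0,0.45],[0,0,0,0,0,0,0.45]]'
```

```text
time: 11.7
tool_pos: [0.5803, -0.1752, 0.1295]
ee_rot: [-3.141, 0.001, 2.931]
wrist_force: [-0.5, -1.1, 0.7]
width: 0.0425
finger_force: 0.0
time: 12.1
tool_pos: [0.5797, -0.175, 0.1234]
ee_rot: [3.141, -0.0, 2.931]
wrist_force: [-0.1, 0.8, 0.9]
width: 0.0424
finger_force: 0.0
```

```bash
python3 -m pendant '[[0,0,-0.1,0,0,0,0.45],[0,0,-0.1,0,0,0,0.45],[0,0,0,0,0,0,0.45]]'
python3 -m pendant '[[0,0,-0.1,0,0,0,0.45],[0,0,-0.1,0,0,0,0.45],[0,0,0,0,0,0,0.45]]'
python3 -m pendant '[[0,0,-0.1,0,0,0,0.45],[0,0,-0.1,0,0,0,0.45],[0,0,0,0,0,0,0.45]]'
```

```text
time: 12.4
tool_pos: [0.5799, -0.1751, 0.1231]
ee_rot: [-3.141, 0.001, 2.931]
wrist_force: [-1.9, 1.5, 5.2]
width: 0.0421
finger_force: 2.5
time: 12.7
tool_pos: [0.5802, -0.1752, 0.1228]
ee_rot: [-3.141, 0.003, 2.931]
wrist_force: [-4.3, 0.8, 10.9]
width: 0.0427
finger_force: 5.0
time: 13.0
tool_pos: [0.5805, -0.1753, 0.1224]
ee_rot: [-3.141, 0.004, 2.931]
wrist_force: [-4.6, 2.3, 14.1]
width: 0.0423
finger_force: 7.2
```

```bash
python3 -m pendant '[[-0.05,0,-0.1,0,0,0,0.45],[0,0,-0.1,0,0,0,0.45],[0,0,0,0,0,0,0.45]]'
python3 -m pendant '[[-0.05,0,-0.1,0,0,0,0.45],[0,0,-0.1,0,0,0,0.45],[0,0,0,0,0,0,0.45]]'
python3 -m pendant '[[0,0,-0.1,0,0,0,0.45],[0,0,-0.1,0,0,0,0.45],[0,0,0,0,0,0,0.45]]'
```

```text
time: 13.3
tool_pos: [0.5814, -0.1755, 0.1215]
ee_rot: [-3.141, 0.008, 2.932]
wrist_force: [-2.5, 1.9, 15.2]
width: 0.0424
finger_force: 7.9
time: 13.6
tool_pos: [0.5825, -0.1757, 0.1205]
ee_rot: [-3.141, 0.012, 2.932]
wrist_force: [0.1, 1.6, 16.9]
width: 0.0421
finger_force: 8.3
time: 13.9
tool_pos: [0.5838, -0.176, 0.1192]
ee_rot: [-3.141, 0.016, 2.932]
wrist_force: [2.3, 1.4, 17.5]
width: 0.0424
finger_force: 8.4
```

```bash
python3 -m pendant '[[-0.1,0.02,-0.1,0,0,0,0.45],[0,0,-0.1,0,0,0,0.45],[0,0,0,0,0,0,0.45]]'
python3 - <<'E'
from h import *
for n in("top","side"):
    im=imaging.snapshot(n)[:,:,::-1]; cv2.imwrite(f"pics/{n}4.png",im)
    h=cv2.cvtColor(np.ascontiguousarray(im),cv2.COLOR_BGR2HSV)
    m=cv2.inRange(h,(18,170,90),(32,255,255))
    print(n,[(c.round(1).tolist(),s[4],ray(n,c,.095)[:2].round(4).tolist()) for c,s in blobs(m,4)][:3])
s=cv2.imread("pics/side4.png")
cv2.imwrite("pics/c6.png",cv2.resize(s[140:250,260:370],(600,600),interpolation=2))
E
```

```text
time: 14.2
tool_pos: [0.5847, -0.1763, 0.1179]
ee_rot: [-3.141, 0.021, 2.932]
wrist_force: [5.8, -0.2, 16.3]
width: 0.0419
finger_force: 8.0
top [([302.5, 277.8], np.int32(51), [0.4163, 0.0554]), ([386.1, 305.2], np.int32(49), [0.3378, -0.1781]), ([152.8, 320.1], np.int32(48), [0.3007, 0.4709])]
side [([343.0, 182.7], np.int32(26), [0.56, -0.2715]), ([300.1, 207.7], np.int32(12), [0.5957, -0.0881]), ([387.1, 238.0], np.int32(36), [0.3196, -0.1183])]
```

View pics/c6.png

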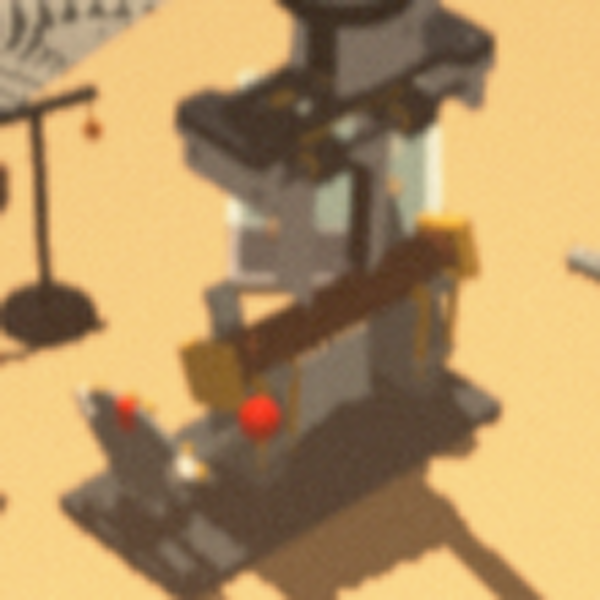

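The fingertips are riding on the rod's far (+x) side, and the caps have rolled slightly. I'm backing off and re-measuring the rod.

```bash
python3 -m pendant '[[0,0,2,0,0,0,0.45],[0,0,3,0,0,0,0.45],[0,0,3,0,0,0,0.45],[0,0,2,0,0,0,0.45],[0,0,0,0,0,0,0.45],[0,0,0,0,0,0,0.45]]'
cat > bar.py <<'E'
from h import *; import sys
p=[.5747,-.1740,-.2107]; c,s=np.cos(p[2]),np.sin(p[2])
im=imaging.snapshot("side")[:,:,::-1]; cv2.imwrite(f"pics/side{sys.argv[1]}.png",im)
t=imaging.snapshot("top")[:,:,::-1]; cv2.imwrite(f"pics/top{sys.argv[1]}.png",t)
cv2.imwrite(f"pics/z{sys.argv[1]}.png",np.hstack([cv2.resize(im[140:250,260:370],(400,400),interpolation=2),cv2.resize(t[180:260,325:425],(400,320),interpolation=2)[:, :].copy() if 0 else cv2.resize(t[170:270,325:425],(400,400),interpolation=2)]))
E
cat > loc.py <<'E'
from h import *; import sys
# local stand coords of a pixel at height z
p=[.5747,-.1740,-.2107]; c,s=np.cos(p[2]),np.sin(p[2])
def L(n,px,z):
    d=ray(n,px,z)[:2]-p[:2]; return (np.array([c*d[0]+s*d[1],-s*d[0]+c*d[1]])*1000).round(1)
E
python3 bar.py 5
```

```text
time: 14.9
tool_pos: [0.5778, -0.1748, 0.2091]
ee_rot: [3.142, 0.0, 2.931]
wrist_force: [-0.4, -0.0, -0.5]
width: 0.0426
finger_force: 0.0
```

View pics/z5.png

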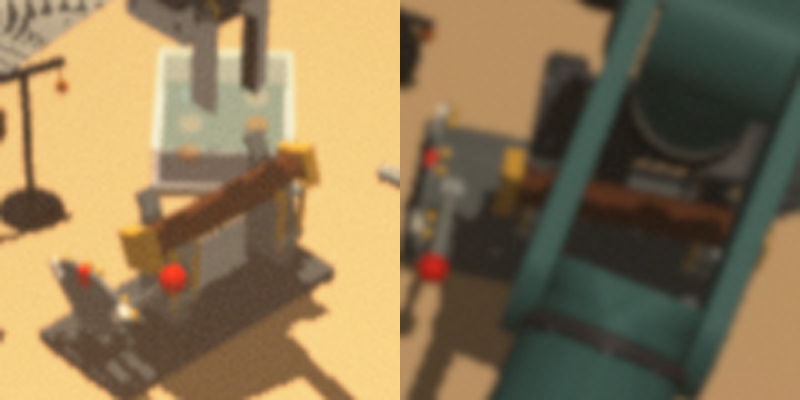

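The bar still lies on both mouths, with caps at side (299,207) and (343,185). I'll locate its axis numerically by triangulating the rod's midline in both views, before and after that press.

```bash
cat > axis.py <<'E'
from loc import *
from scipy.optimize import least_squares
def Wl(x,y,z): return np.array([p[0]+c*x-s*y,p[1]+s*x+c*y,z])
def run(k,show=True):
    pts={}
    for n,(x0,y0,x1,y1) in(("top",(358,200,418,240)),("side",(295,170,350,218))):
        h=cv2.cvtColor(cv2.imread(f"pics/{n}{k}.png"),cv2.COLOR_BGR2HSV)[y0:y1,x0:x1]
        m=cv2.inRange(h,(2,100,30),(14,255,170)); m=cv2.morphologyEx(m,cv2.MORPH_OPEN,np.ones((3,3)))
        b=max(blobs(m,10),key=lambda q:q[1][4]); 
        q=[]
        for u in range(m.shape[1]):
            v=np.flatnonzero(m[:,u])
            if len(v): q.append((u+x0,v.mean()+y0,len(v)))
        q=np.array(q); w=np.median(q[:,2]); q=q[abs(q[:,2]-w)<=1.5]; pts[n]=q; 
        if show: print(n,b[1].tolist(),"w",w,len(q),q[[0,len(q)//2,-1]].round(1).tolist())
    def f(a):
        r=[]
        for n,q in pts.items():
            e=np.array([proj(n,Wl(a[0]-a[2]*.0,0,a[1])+0)]) 
            A=proj(n,Wl(a[0]-.08*a[2],-.08,a[1]-.08*a[3])); B=proj(n,Wl(a[0]+.08*a[2],.08,a[1]+.08*a[3])); d=(B-A)/np.linalg.norm(B-A)
            r.append((q[:,:2]-A)@[-d[1],d[0]])
        return np.concatenate(r)
    r=least_squares(f,[0,.097,0,0],loss="soft_l1"); print(k,"x,z mm",(r.x[:2]*1000).round(1),"slopes",r.x[2:].round(3),"rms",np.sqrt((f(r.x)**2).mean()).round(2))
for k in sys.argv[1:]: run(k)
E
python3 axis.py 3 5
```

```text
top [14, 16, 33, 14, 286] w 9.0 30 [[372.0, 219.5, 8.0], [387.0, 221.5, 10.0], [401.0, 225.5, 8.0]]
side [7, 11, 42, 27, 403] w 10.0 33 [[305.0, 202.5, 10.0], [323.0, 193.0, 9.0], [339.0, 185.5, 10.0]]
3 x,z mm [  1.7 101.8] slopes [0.022 0.006] rms 0.4
top [13, 14, 37, 17, 367] w 10.0 31 [[372.0, 220.0, 9.0], [390.0, 223.5, 10.0], [405.0, 225.0, 9.0]]
side [7, 12, 41, 26, 384] w 10.0 22 [[310.0, 202.0, 9.0], [322.0, 194.5, 10.0], [339.0, 186.0, 9.0]]
5 x,z mm [ 1.2 99. ] slopes [-0.014  0.014] rms 0.43
```

The rod axis is at the stand's x of about +1 mm, while the tool had pressed at +5 to +9 mm as the arm's compliance carried it +x under load. I'll re-press centred and hold x by compensating.

```bash
python3 -m pendant '[[-0.4,0.1,-2.5,0,0,0,0.45],[0,0,-3,0,0,0,0.45],[0,0,-2,0,0,0,0.45],[0,0,-0.6,0,0,0,0.45],[0,0,0,0,0,0,0.45],[0,0,0,0,0,0,0.45]]'
python3 -m pendant '[[0,0,-0.2,0,0,0,0.45],[0,0,-0.1,0,0,0,0.45],[0,0,-0.1,0,0,0,0.45],[0,0,0,0,0,0,0.45]]'
python3 -m pendant '[[0,0,-0.1,0,0,0,0.45],[0,0,-0.1,0,0,0,0.45],[0,0,0,0,0,0,0.45]]'
```

```text
time: 15.6
tool_pos: [0.5741, -0.174, 0.1291]
ee_rot: [-3.142, 0.001, 2.931]
wrist_force: [1.1, 0.1, 1.3]
width: 0.042
finger_force: 0.0
time: 16.0
tool_pos: [0.5739, -0.1738, 0.1248]
ee_rot: [3.142, 0.0, 2.931]
wrist_force: [0.5, -0.2, 0.2]
width: 0.0425
finger_force: 0.0
time: 16.3
tool_pos: [0.5737, -0.1738, 0.1223]
ee_rot: [3.141, -0.0, 2.931]
wrist_force: [-0.4, -0.1, -0.3]
width: 0.0423
finger_force: 0.0
```

```bash
python3 -m pendant '[[0,0,-0.1,0,0,0,0.45],[0,0,-0.1,0,0,0,0.45],[0,0,-0.1,0,0,0,0.45],[0,0,0,0,0,0,0.45]]'
python3 -m pendant '[[-0.05,0,-0.1,0,0,0,0.45],[-0.05,0,-0.1,0,0,0,0.45],[0,0,0,0,0,0,0.45]]'
python3 -m pendant '[[-0.05,0,-0.1,0,0,0,0.45],[-0.05,0,-0.1,0,0,0,0.45],[0,0,0,0,0,0,0.45]]'
```

```text
time: 16.7
tool_pos: [0.5737, -0.1738, 0.1193]
ee_rot: [3.141, -0.0, 2.931]
wrist_force: [-0.1, 0.8, 0.0]
width: 0.0423
finger_force: 0.0
time: 17.0
tool_pos: [0.5732, -0.1739, 0.1182]
ee_rot: [3.141, 0.001, 2.931]
wrist_force: [0.0, 0.5, 2.0]
width: 0.0421
finger_force: 0.9
time: 17.3
tool_pos: [0.5731, -0.1739, 0.118]
ee_rot: [3.141, 0.005, 2.931]
wrist_force: [0.6, 1.2, 6.8]
width: 0.0425
finger_force: 3.5
```

Contact is at 0.118, so the first press had already moved the bar about 5 mm down. Continuing.

```bash
python3 -m pendant '[[0,0,-0.1,0,0,0,0.45],[-0.05,0,-0.1,0,0,0,0.45],[0,0,0,0,0,0,0.45]]'
python3 -m pendant '[[-0.05,0,-0.1,0,0,0,0.45],[0,0,-0.1,0,0,0,0.45],[0,0,0,0,0,0,0.45]]'
python3 -m pendant '[[-0.05,0,-0.1,0,0,0,0.45],[0,0,-0.1,0,0,0,0.45],[0,0,0,0,0,0,0.45]]'
```

```text
time: 17.6
tool_pos: [0.5732, -0.1739, 0.1178]
ee_rot: [3.142, 0.007, 2.932]
wrist_force: [-1.1, 1.8, 12.0]
width: 0.0425
finger_force: 6.0
time: 17.9
tool_pos: [0.5732, -0.174, 0.1176]
ee_rot: [-3.142, 0.009, 2.932]
wrist_force: [-1.5, 3.7, 17.1]
width: 0.0422
finger_force: 8.5
time: 18.2
tool_pos: [0.5739, -0.1742, 0.1168]
ee_rot: [-3.142, 0.012, 2.932]
wrist_force: [-1.2, 3.1, 18.9]
width: 0.0424
finger_force: 9.4
```

```bash
python3 -m pendant '[[-0.1,0,-0.1,0,0,0,0.45],[0,0,-0.1,0,0,0,0.45],[0,0,0,0,0,0,0.45]]'
python3 -m pendant '[[-0.1,0,-0.1,0,0,0,0.45],[0,0,-0.1,0,0,0,0.45],[0,0,0,0,0,0,0.45]]'
python3 -m pendant '[[-0.1,0,-0.1,0,0,0,0.45],[0,0,-0.1,0,0,0,0.45],[0,0,0,0,0,0,0.45]]'
```

```text
time: 18.5
tool_pos: [0.574, -0.1745, 0.1143]
ee_rot: [-3.141, 0.015, 2.932]
wrist_force: [2.7, 2.6, 14.2]
width: 0.0421
finger_force: 7.4
time: 18.8
tool_pos: [0.5719, -0.1743, 0.1105]
ee_rot: [-3.142, 0.011, 2.932]
wrist_force: [1.1, 1.6, 11.2]
width: 0.0422
finger_force: 5.5
time: 19.1
tool_pos: [0.5686, -0.1736, 0.1064]
ee_rot: [3.141, 0.004, 2.932]
wrist_force: [-0.9, 2.2, 7.7]
width: 0.0421
finger_force: 3.9
```

It's passing the jaws. Correcting x back to the centre and continuing.

```bash
python3 -m pendant '[[0.25,-0.05,0,0,0,0,0.45],[0.25,-0.05,0,0,0,0,0.45],[0,0,0,0,0,0,0.45]]'
python3 -m pendant '[[0,0,-0.1,0,0,0,0.45],[0,0,-0.1,0,0,0,0.45],[0,0,0,0,0,0,0.45]]'
python3 -m pendant '[[0,0,-0.1,0,0,0,0.45],[0,0,-0.1,0,0,0,0.45],[0,0,0,0,0,0,0.45]]'
```

```text
time: 19.4
tool_pos: [0.5692, -0.1737, 0.1061]
ee_rot: [3.141, -0.007, 2.932]
wrist_force: [-11.8, 3.9, 14.4]
width: 0.0419
finger_force: 8.3
time: 19.7
tool_pos: [0.5679, -0.1734, 0.1039]
ee_rot: [3.141, -0.01, 2.931]
wrist_force: [-14.0, 4.5, 14.8]
width: 0.0422
finger_force: 9.2
time: 20.0
tool_pos: [0.5659, -0.1729, 0.1]
ee_rot: [3.14, -0.016, 2.931]
wrist_force: [-16.2, 5.2, 11.9]
width: 0.0427
finger_force: 8.8
```

The tool is now riding on the -x flank. I'll lift, re-measure and recentre.

```bash
python3 -m pendant '[[0,0,1,0,0,0,0.45],[0,0,3,0,0,0,0.45],[0,0,3,0,0,0,0.45],[0,0,2,0,0,0,0.45],[0,0,0,0,0,0,0.45],[0,0,0,0,0,0,0.45]]'
python3 bar.py 6; python3 axis.py 6
python3 - <<'E'
from h import *
for k in "3","5","6":
    h=cv2.cvtColor(cv2.imread(f"pics/side{k}.png"),cv2.COLOR_BGR2HSV); m=cv2.inRange(h,(18,170,90),(32,255,255))
    print(k,[(c.round(1).tolist(),s.tolist()) for c,s in blobs(m,4)][:3])
E
```

```text
time: 20.6
tool_pos: [0.5723, -0.1749, 0.1891]
ee_rot: [-3.142, 0.0, 2.931]
wrist_force: [0.2, -0.8, 0.4]
width: 0.0424
finger_force: 0.0
top [13, 18, 37, 13, 311] w 8.0 15 [[372.0, 221.5, 8.0], [379.0, 223.0, 9.0], [401.0, 226.0, 7.0]]
side [7, 16, 38, 23, 312] w 9.5 13 [[315.0, 203.0, 9.0], [321.0, 200.0, 11.0], [335.0, 192.5, 8.0]]
6 x,z mm [-0.8 83. ] slopes [-0.041  0.049] rms 0.56
3 [([342.5, 180.2], [338, 178, 9, 6, 24]), ([295.6, 201.4], [294, 200, 4, 4, 11]), ([299.8, 208.1], [297, 205, 6, 9, 17])]
5 [([342.1, 181.2], [337, 180, 9, 6, 17]), ([344.7, 188.3], [344, 187, 3, 4, 6]), ([296.1, 204.1], [294, 203, 5, 4, 14])]
6 [([342.9, 186.4], [339, 183, 8, 8, 29]), ([298.9, 208.7], [295, 205, 9, 9, 33]), ([387.0, 238.4], [385, 234, 5, 10, 36])]
```

```bash
python3 -m pendant '[[0.25,0.1,-2.5,0,0,0,0.45],[0,0,-3,0,0,0,0.45],[0,0,-2,0,0,0,0.45],[0,0,-0.3,0,0,0,0.45],[0,0,0,0,0,0,0.45],[0,0,0,0,0,0,0.45]]'
python3 -m pendant '[[0,0,-0.1,0,0,0,0.45],[0,0,-0.1,0,0,0,0.45],[0,0,0,0,0,0,0.45]]'
python3 -m pendant '[[0,0,-0.1,0,0,0,0.45],[0,0,-0.1,0,0,0,0.45],[0,0,0,0,0,0,0.45]]'
```

```text
time: 21.3
tool_pos: [0.5753, -0.174, 0.1124]
ee_rot: [-3.141, 0.001, 2.931]
wrist_force: [-0.1, 0.1, -0.1]
width: 0.0424
finger_force: 0.0
time: 21.6
tool_pos: [0.5751, -0.174, 0.1102]
ee_rot: [-3.141, 0.001, 2.931]
wrist_force: [-0.0, 0.4, -0.6]
width: 0.0418
finger_force: 0.0
time: 21.9
tool_pos: [0.5747, -0.1738, 0.1073]
ee_rot: [3.141, -0.0, 2.931]
wrist_force: [-0.1, -0.1, 0.5]
width: 0.042
finger_force: 0.0
```

```bash
python3 -m pendant '[[0,0,-0.1,0,0,0,0.45],[0,0,-0.1,0,0,0,0.45],[0,0,0,0,0,0,0.45]]'
python3 -m pendant '[[0,0,-0.1,0,0,0,0.45],[0,0,-0.1,0,0,0,0.45],[0,0,0,0,0,0,0.45]]'
python3 -m pendant '[[0,0,-0.1,0,0,0,0.45],[-0.05,0,-0.1,0,0,0,0.45],[0,0,0,0,0,0,0.45]]'
```

```text
time: 22.2
tool_pos: [0.5746, -0.1738, 0.1053]
ee_rot: [3.141, -0.0, 2.931]
wrist_force: [0.3, -0.3, -0.6]
width: 0.0423
finger_force: 0.0
time: 22.5
tool_pos: [0.5747, -0.1738, 0.1033]
ee_rot: [3.141, -0.0, 2.931]
wrist_force: [0.7, -0.8, -0.3]
width: 0.0422
finger_force: 0.0
time: 22.8
tool_pos: [0.5744, -0.1738, 0.1018]
ee_rot: [3.141, 0.0, 2.931]
wrist_force: [0.2, 0.0, 1.6]
width: 0.0426
finger_force: 0.7
```

```bash
python3 -m pendant '[[-0.05,0,-0.1,0,0,0,0.45],[0,0,-0.1,0,0,0,0.45],[-0.05,0,-0.1,0,0,0,0.45],[0,0,0,0,0,0,0.45]]'
python3 -m pendant '[[-0.05,0,-0.1,0,0,0,0.45],[0,0,-0.1,0,0,0,0.45],[0,0,0,0,0,0,0.45]]'
```

```text
time: 23.2
tool_pos: [0.5745, -0.174, 0.101]
ee_rot: [-3.142, 0.004, 2.931]
wrist_force: [-0.6, 0.8, 8.1]
width: 0.0422
finger_force: 3.8
time: 23.5
tool_pos: [0.5746, -0.174, 0.1008]
ee_rot: [-3.141, 0.006, 2.932]
wrist_force: [-1.8, 2.7, 12.4]
width: 0.0425
finger_force: 6.4
```

```bash
python3 -m pendant '[[-0.05,0,-0.1,0,0,0,0.45],[0,0,-0.1,0,0,0,0.45],[0,0,0,0,0,0,0.45]]'
python3 -m pendant '[[-0.05,0,-0.1,0,0,0,0.45],[0,0,-0.1,0,0,0,0.45],[0,0,0,0,0,0,0.45]]'
```

```text
time: 23.8
tool_pos: [0.5746, -0.174, 0.1007]
ee_rot: [-3.141, 0.008, 2.932]
wrist_force: [-3.1, 2.1, 17.7]
width: 0.0425
finger_force: 9.0
time: 24.1
tool_pos: [0.5746, -0.174, 0.1005]
ee_rot: [-3.141, 0.01, 2.932]
wrist_force: [-4.2, 4.0, 23.5]
width: 0.0423
finger_force: 11.7
```

It bottomed at about 0.1005 with 23 N, inside the 30 N limit. Lifting to check the seating, then turning toward the lever.

```bash
python3 -m pendant '[[0.1,0,1,0,0,0,0.45],[0.1,0,3,0,0,0,0.45],[0,0,4,0,0,0,0.45],[0,0,4,0,0,0,0.6],[-1,3,0.7,0,0,-8,0.6],[-1,3,0,0,0,-8,0.6],[-1,3,0,0,0,-8,0.6],[-1,3,0,0,0,-8,0.6]]'
python3 -m pendant '[[-1,2.4,0,0,0,-8,0.6],[0,0,0,0,0,-8,0.6],[0,0,0,0,0,-8,0.6],[0,0,0,0,0,-8,0.6],[0,0,0,0,0,-8,0.6],[0,0,0,0,0,-8,0.6],[0,0,0,0,0,-8,0.6],[0,0,0,0,0,-2,0.6]]'
python3 bar.py 7; python3 axis.py 7
python3 - <<'E'
from loc import *
for n in("side","top"):
    h=cv2.cvtColor(cv2.imread(f"pics/{n}7.png"),cv2.COLOR_BGR2HSV); m=cv2.inRange(h,(18,170,90),(32,255,255))
    print(n,[(q.round(1).tolist(),a.tolist()) for q,a in blobs(m,4) if q[1]<230])
    r=cv2.inRange(h,(0,190,130),(6,255,255))|cv2.inRange(h,(174,190,130),(180,255,255))
    print('red',[(q.round(1).tolist(),int(a[4])) for q,a in blobs(r,5)])
    def Wl(x,y,z): return np.array([p[0]+c*x-s*y,p[1]+s*x+c*y,z])
    print("pred cap home",[proj(n,Wl(0,y,.075)).round(1) for y in(.091,-.091)],"laid",[proj(n,Wl(0,y,.097)).round(1) for y in(.091,-.091)])
E
```

```text
time: 24.9
tool_pos: [0.5331, -0.053, 0.2189]
ee_rot: [-3.141, -0.001, 2.366]
wrist_force: [-0.1, 0.3, -0.8]
width: 0.0565
finger_force: 0.0
time: 25.7
tool_pos: [0.5235, -0.0299, 0.2187]
ee_rot: [-3.14, 0.0, 1.357]
wrist_force: [-0.9, -1.0, 0.3]
width: 0.0565
finger_force: 0.0
top [8, 16, 45, 16, 412] w 10.0 30 [[367.0, 220.0, 9.0], [382.0, 223.5, 10.0], [396.0, 226.0, 9.0]]
side [7, 16, 38, 23, 292] w 8.0 17 [[301.0, 181.2, 8.0], [315.0, 204.0, 7.0], [335.0, 192.3, 9.0]]
7 x,z mm [ 0.6 77.2] slopes [ 0.018 -0.016] rms 4.0
side [([342.8, 186.5], [339, 183, 8, 8, 28]), ([299.5, 209.8], [295, 205, 10, 10, 43])]
red [([306.8, 216.3], 20)]
pred cap home [array([300. , 213.7]), array([342.4, 189.6])] laid [array([300. , 207.9]), array([342.7, 183.9])]
top []
red []
pred cap home [array([351. , 217.4]), array([412.9, 230. ])] laid [array([351.5, 215.7]), array([414.1, 228.5])]
```

The cap edges dropped about 5–6 px at both ends (22 mm is 5.7 px), and the axis fits about 77 mm, so it's seated. Now straddling the knob.

```bash
python3 -m pendant '[[0.1,0,-3,0,0,0,0.6],[0,0,-3,0,0,0,0.6],[0,0,-2.2,0,0,0,0.6],[0,0,0,0,0,0,0.6],[0,0,0,0,0,0,0.6]]'
python3 -m pendant '[[0,0,0,0,0,0,0.34],[0,0,0,0,0,0,0.34],[0,0,0,0,0,0,0.34],[0,0,0,0,0,0,0.34]]'
```

```text
time: 26.3
tool_pos: [0.5247, -0.0299, 0.1376]
ee_rot: [-3.141, 0.0, 1.361]
wrist_force: [0.4, 0.3, 0.1]
width: 0.0564
finger_force: 0.0
time: 26.7
tool_pos: [0.5252, -0.0299, 0.1384]
ee_rot: [3.14, -0.0, 1.361]
wrist_force: [0.0, 0.8, 0.1]
width: 0.0323
finger_force: 0.0
```

```bash
python3 -m pendant '[[0.98,-0.21,0.5,0,0,0,0.34],[0.98,-0.21,0.6,0,0,0,0.34],[0.98,-0.21,0.5,0,0,0,0.34],[0.98,-0.21,0.4,0,0,0,0.34],[0.98,-0.21,0.3,0,0,0,0.34],[0.98,-0.21,0.2,0,0,0,0.34],[0,0,0,0,0,0,0.34]]'
python3 -m pendant '[[0.98,-0.21,0.1,0,0,0,0.34],[0.5,-0.1,0,0,0,0,0.34],[0,0,0,0,0,0,0.34]]'
```

```text
time: 27.4
tool_pos: [0.5853, -0.0429, 0.1631]
ee_rot: [3.139, -0.0, 1.36]
wrist_force: [0.2, 0.2, -0.3]
width: 0.0319
finger_force: 0.0
time: 27.7
tool_pos: [0.5985, -0.0456, 0.1636]
ee_rot: [-3.141, 0.0, 1.36]
wrist_force: [-1.7, -0.1, 1.6]
width: 0.0322
finger_force: 0.9
```

```bash
python3 -m pendant '[[0.5,-0.1,0,0,0,0,0.34],[0.2,-0.04,0,0,0,0,0.34],[0,0,0,0,0,0,0.34]]'
python3 -m pendant '[[0.3,-0.06,0,0,0,0,0.34],[0,0,0,0,0,0,0.34]]'
python3 -m pendant '[[0.2,-0.04,0,0,0,0,0.34],[0,0,0,0,0,0,0.34]]'
python3 - <<'E'
from loc import *
o=robot.get_obs()["tool_pos"]; d=o[:2]-p[:2]; print("tcp local",(c*d[0]+s*d[1])*1000)
im=imaging.snapshot("side")[:,:,::-1]; h=cv2.cvtColor(np.ascontiguousarray(im),cv2.COLOR_BGR2HSV)
r=cv2.inRange(h,(0,190,110),(6,255,255))|cv2.inRange(h,(174,190,110),(180,255,255))
print('red',[(q.round(1).tolist(),int(a[4])) for q,a in blobs(r,3)])
for a in(.6,.7,.8,.9):
    x,z=.13*np.sin(a-.75),.03+.13*np.cos(a-.75); print(a,proj("side",[p[0]+c*x-s*.13,p[1]+s*x+c*.13,z]).round(1))
E
```

```text
time: 28.0
tool_pos: [0.6021, -0.0464, 0.1639]
ee_rot: [-3.134, 0.001, 1.361]
wrist_force: [-10.6, 1.0, 7.3]
width: 0.032
finger_force: 5.1
time: 28.2
tool_pos: [0.6053, -0.0471, 0.1641]
ee_rot: [-3.135, 0.001, 1.361]
wrist_force: [-8.7, 0.8, 7.2]
width: 0.0318
finger_force: 4.2
time: 28.4
tool_pos: [0.6106, -0.0479, 0.1638]
ee_rot: [3.14, -0.0, 1.361]
wrist_force: [0.4, -0.4, -1.4]
width: 0.0322
finger_force: 0.0
tcp local 8.721321268508937
red [([286.7, 195.0], 9), ([322.5, 337.5], 4)]
0.6 [294.4 199.6]
0.7 [291.4 197.1]
0.8 [288.3 195.1]
0.9 [285.4 193.5]
```

The force rose to 10 N and then dropped to zero, so it clicked, and the knob's pixel matches about 0.8. I'll rise clear, verify with measurements and use my last picture.

```bash
python3 -m pendant '[[0,0,2,0,0,0,0.34],[0,0,4,0,0,0,0.34],[-2,1,3,0,0,0,0.34],[-4,2,2,0,0,0,0.34],[-4,2,0,0,0,0,0.34],[-4,2,0,0,0,0,0.34],[-3,2,0,0,0,0,0.34],[-3,2,0,0,0,0,0.34]]'
python3 -m pendant '[[0,4,0,0,0,0,0.34],[0,4,0,0,0,0,0.34],[0,4,0,0,0,0,0.34],[0,4,0,0,0,0,0.34],[0,0,0,0,0,0,0.34],[0,0,0,0,0,0,0.34]]'
python3 bar.py 8; python3 axis.py 8
python3 - <<'E'
from loc import *
for n in("side","top"):
    im=cv2.imread(f"pics/{n}8.png"); h=cv2.cvtColor(im,cv2.COLOR_BGR2HSV)
    r=cv2.inRange(h,(0,190,130),(6,255,255))|cv2.inRange(h,(174,190,130),(180,255,255))
    print(n,'red',[(q.round(1).tolist(),int(a[4])) for q,a in blobs(r,3)])
    for a in(.6,.7,.8,.9,1.):
        x,z=.13*np.sin(a-.75),.03+.13*np.cos(a-.75); print(a,proj(n,[p[0]+c*x-s*.13,p[1]+s*x+c*.13,z]).round(1))
    m=cv2.inRange(h,(18,170,90),(32,255,255)); print([(q.round(1).tolist(),a.tolist()) for q,a in blobs(m,4) if q[1]<235])
    def Wl(x,y,z): return np.array([p[0]+c*x-s*y,p[1]+s*x+c*y,z])
E
```

```text
time: 29.25
tool_pos: [0.4095, 0.0627, 0.2735]
ee_rot: [3.139, -0.001, 1.36]
wrist_force: [-0.4, 0.4, 0.3]
width: 0.032
finger_force: 0.0
time: 29.85
tool_pos: [0.4105, 0.2225, 0.2731]
ee_rot: [3.141, 0.001, 1.362]
wrist_force: [0.3, -0.3, -0.9]
width: 0.032
finger_force: 0.0
top [0, 13, 53, 18, 488] w 10.0 31 [[362.0, 217.0, 9.0], [381.0, 223.0, 11.0], [396.0, 226.0, 9.0]]
side [14, 16, 31, 21, 258] w 8.0 7 [[314.0, 203.0, 7.0], [317.0, 201.5, 8.0], [320.0, 201.0, 9.0]]
8 x,z mm [-0.1 80.3] slopes [-0.034  0.2  ] rms 0.38
side red [([304.2, 331.0], 4), ([323.0, 337.5], 6)]
0.6 [294.4 199.6]
0.7 [291.4 197.1]
0.8 [288.3 195.1]
0.9 [285.4 193.5]
1.0 [282.5 192.2]
[([342.8, 186.4], [339, 183, 8, 8, 27])]
top red [([339.5, 205.0], 26), ([332.0, 209.0], 3)]
0.6 [337.6 214.7]
0.7 [338.5 210.1]
0.8 [339.4 205.6]
0.9 [340.3 201.3]
1.0 [341.2 197.1]
[([351.7, 217.7], [349, 212, 7, 12, 54]), ([413.5, 229.9], [411, 225, 6, 11, 43])]
```

View pics/z8.png

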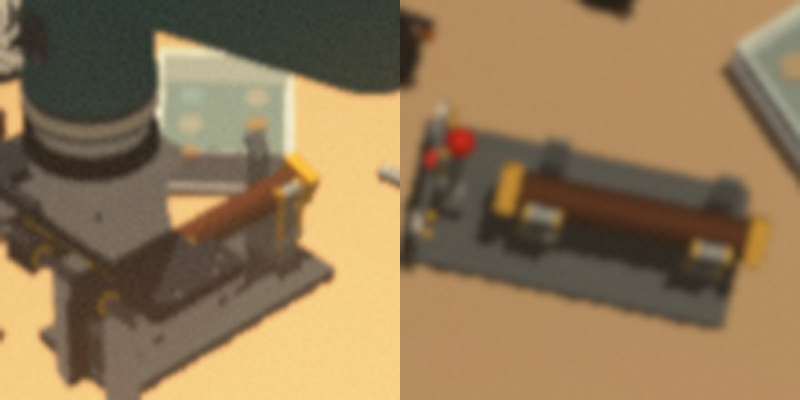

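The lever knob is at top (339.5,205), which is about 0.81 rad, on the red mark. Both caps match the home prediction within 0.7 px, and the noses now show over the rod at both forks. The robot is clear, so I'm handing in.

```bash
python3 -c "
from bench import robot
print(robot.close_job())"
```

```text
the job is handed in; nothing more can be done
None
```

I pressed the farthest bar home in both forks (about 24 N at the bottom; two earlier presses slid off-centre and were redone), set the lever in the red notch at about 0.81 rad, and handed the job in at about 30 s; I moved no other objects on purpose but did not re-check them at the end.

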